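Bring the pepper mill round on the spice turntable

ROBOT

A 6-joint arm with a two-finger parallel gripper is mounted at the origin on a cart in front of the work surface, level with it; the furniture and walls round the work are solid. World frame = base frame: x ahead of the robot, y to its left, z up, the work surface at z = 0. Lengths are in m, angles in rad, forces in N, time in s.
With the tool pointing down it reaches from about 0.325 to 0.775 m from the base axis. Payload 5.5 kg.
Tool frame: the origin (TCP) lies on the centre line of the jaws, within the pads' length; the fingertips stand ctrl.nose_length ahead of it and the grasp point (between the pads) lies 2 mm behind it (ctrl.nose_length is the distance from the TCP to the fingertips, in m); z points along the fingers, y is the line along which they close (so a half turn about z gives the same grasp; the last joint's range is limited). The gripper opens to 88 mm and grips with 3 to 60 N. Pads are 20 mm wide; open, the fingers measure 115 mm over their backs; the gripper's body (75 mm by 178 mm) begins 61 mm behind the grasp point.
Start: joints at [1.219, 0.091, 1.231, -0, 1.82, -0.057], TCP at [0.174, 0.574, 0.24] pointing down, gripper open.
Joint ranges: [-2.87, 2.87], [-0.86, 2.18], [0.17, 2.46], [-1.51, 4.65], [0.06, 2.69], [-2.65, 2.65]. Speed limits (rad/s): [2.57, 2.57, 3.01, 3.14, 3.14, 3.14].

INTERFACE

Orientations are given as a rotation vector (axis times angle).
In Python, from station import ctrl gives the robot as it stands.
- The arm moves only by the tool servo_tool, never from a script. Its argument "commands" is text: rows parted by semicolons, each of 7 numbers parted by spaces: the turn, a rotation vector about the world's x, y, z in rad, then the shift along the world's x, y, z in mm, then the closure, from 0 (fully open) to 1 (shut). In form: wx wy wz tx ty tz grip; .... A call has 1 to 12 rows; each row shifts and turns the commanded pose from where the row before left it; what a row does not reach is not made up. A row lasts 1/8 s, in which the tool goes at most 62.5 mm and 10.7 degrees, less where a joint would pass 70% of its speed; a pose out of reach is approached as far as the arm can. A call with a gripper value outside its range is refused whole. The fingers move at their own pace and stop on an object; "newtons" is the grip in N (left out, the last holds). Time passes only in rows, so rows that do not move let the fingers close. It gives the time, the measured TCP pose, the force, the opening and the grip force at its end, in the units of the state.
- ctrl.observe(): the state, without advancing time (a new reading comes with each control period).
- ctrl.capture(name): name is "scene" or "top" or "wrist"; returns a dict with "pixels" (480x640x3 uint8, red, green, blue), "range_z" (480x640 float32, m along the optical axis (not along the pixel's ray), 0 where there is no reading), "vertical_fov" (degrees; the focal length in pixels is half the picture's height over the tangent of half this angle, whatever the lens; pixels are square), "cx", "cy" (the principal point, pixels), "position" and "orientation" of the camera in the world; the wrist camera has in their place "T_tool_cam" (4x4, takes a point from camera to tool coordinates, whose origin is the TCP and whose axes are the flange's). Camera axes: x right, y up, looking along -z (the intrinsics and any distortion apply to the point x, -y, -z); pixel columns grow to the right and rows downward; lengths in m; the calibration is good to about 2 mm. A picture is of the moment at which its call begins: read the wrist's pose just before it.
- ctrl.sign_off(): hands the job in; it is judged then, once.
The state is a dict: "t": time; "joint_positions": joint angles; "joint_vel": joint speeds; "effort": joint torques, N m; "tool_pos": TCP position; "orientation": TCP orientation; "ft_force": force on the tool from outside, world axes, zero at the start; "moment": the same for the moment, N m; "finger_gap": finger opening in m; "grasp_force": force on a finger pad.
Only numpy, scipy, OpenCV 4.12 (cv2) and the standard library are available. Lean on these libraries where they do the work, as an engineer would, in place of code of your own. Each camera call takes 0.05 s, during which the arm holds its last target. There are 200 camera calls.

TASK

The tall wooden pepper mill stands at the back of the spice turntable, under the shelf riser. Turn the turntable gently by its rim, without pushing it about on the counter or touching the jars on it, until the mill stands at the middle of the front, straight out from the riser, and take your hand off; then lift the mill out by its head and stand it upright on the serving tray.

Things in the scene. Friction and masses are not known exactly. Their poses are not given: they have to be found in the camera images.
- riser: Fixed wooden shelf riser: board 380 mm wide (y), 200 mm deep (x = 0 to 200), 18 mm thick, underside 225 mm up, groceries on it, on steel wire frames at y = -175 and 175 mm, x = 20 to 180. Origin: on the counter under the middle of the board's front edge; x points to the back, under the board, y to the left seen from the robot, z up. The front is its -x side.
- turntable: Loose wooden spice turntable on rubber feet, half under the riser: disc 310 mm across, underside 16 mm and flat top 36 mm above the counter, smooth rim, no handle. The disc turns endlessly either way about the vertical axis through this origin (on the counter; at riser x = -10 mm, y = 0). This entry's yaw is the foot's and does not follow the disc: the things on the disc show its turn.
- disc_top (a point): Centre of the disc's flat top, 36 mm up. Stiff bearing: some 2 to 3 N along the rim turns it; let go, it stops at once. It follows a fingertip by friction alone, pressed with some 8 to 18 N on the bare outer border of the top (115 to 155 mm from here) or on the edge. Less slips; harder slides the whole turntable or, above 35 N, strains it. Lean the hand outward to clear the jars.
- pepper_mill: Tall turned wooden pepper mill, 150 mm tall, body 58 mm across, 140 to 260 g, standing on the disc 80 mm from its axis, at first at the back under the riser. Round head 48 mm across from 109 to 139 mm above its foot, a 12 mm knob on top up to 150 mm: grip it by the head, above the jars beside it. Origin: centre of its underside, z up.
- tray: Fixed wooden serving tray, 130 (x) by 270 (y) mm, floor top 8 mm up, rim 24 mm high, 8 mm wide, bow handles 44 mm high at its short ends. Fixed on it: jam jar 85 mm tall at (16, 85) mm, glass 58 mm tall at (-22, 25). Free floor: x -55 to 55, y -125 to -5 mm. Origin: centre of its underside. Behind its left: solid wall pier, world x 420 to 840, y -60 to 420 mm.
- jar_a: Loose spice jar with a red cap, 45 mm across, 106 mm tall, standing on the disc 80 mm from the axis, one of four that share the disc with the mill at steps of 72 degrees. Origin: centre of its underside, z up.
- jar_c: Loose spice jar with a black cap, 44 mm across, 96 mm tall, standing on the disc 80 mm from the axis, one of four that share the disc with the mill at steps of 72 degrees. Origin: centre of its underside, z up.
- glass_mill: Loose small glass shaker with a grey domed top, 44 mm across, 90 mm tall, standing on the disc 80 mm from the axis, one of four that share the disc with the mill at steps of 72 degrees. Origin: centre of its underside, z up.
- small_tin: Loose small tin can, 57 mm across, 72 mm tall, standing on the disc 80 mm from the axis, one of four that share the disc with the mill at steps of 72 degrees. Origin: centre of its underside, z up.
Mind the look-alikes: they are no part of the job. What is shaped like the jar_a but blue or pink is not meant.

How it is judged:
By the outcome, as a careful person would: the job done as asked, in the order asked, and still so for the second after the job is handed in, with the robot touching nothing.
It also fails if it takes over 72 s, if anything falls off the work surface, if the arm or the gripper's body presses on something with over 40 N, if the wrist force passes 120 N, or if a joint passes its speed limit or range.

## Working session

There is one attempt and no reset: what is moved stays moved. The work goes in short steps, Python scripts to look and compute and a tool call to move; the robot and the scene stay as the last step left them, time stands still between calls to the robot, and variables do not carry over. Pictures are saved under pics/ and viewed, at most 10 in all, crops included, and the job is handed in when it is done.

Besides the shell and the picture viewer there is one more tool, called after "Call:" as name(argument=value, ...), one argument or row to a line, values as JSON. servo_tool: Moves the arm, as the interface text tells. Its arguments: {"type":"object","properties":{"commands":{"type":"string"},"newtons":{"type":"number"}},"required":["commands"]}

```bash
mkdir -p pics; ls
cat > h.py <<'E'
import numpy as np, cv2
from scipy.spatial.transform import Rotation as R
from station import ctrl
def pose(p):
    p=np.asarray(p,float).ravel()
    return p
def rot(o):
    o=np.asarray(o,float)
    if o.shape==(3,3): return o
    if o.size==3: return R.from_rotvec(o).as_matrix()
    return None
def save(c,name,box=None,s=1):
    im=c["pixels"][:,:,::-1]
    if box: im=im[box[1]:box[3],box[0]:box[2]]
    if s!=1: im=cv2.resize(im,None,fx=s,fy=s,interpolation=cv2.INTER_CUBIC)
    cv2.imwrite("pics/"+name,im)
def cloud(c,st=None):
    z=c["range_z"]; f=240/np.tan(np.radians(c["vertical_fov"])/2)
    v,u=np.mgrid[0:480,0:640]
    P=np.stack([(u-c["cx"])/f*z,-(v-c["cy"])/f*z,-z],-1)
    if "position" in c: return P@rot(c["orientation"]).T+np.asarray(c["position"])
    T=np.asarray(c["T_tool_cam"]); P=P@T[:3,:3].T+T[:3,3]
    return P@rot(st["orientation"]).T+np.asarray(st["tool_pos"])
E
python3 - <<'E'
from h import *
print(ctrl.observe(), ctrl.nose_length)
for n in("scene","top"):
    c=ctrl.capture(n); save(c,n+"0.png"); np.savez(n+"0.npz",**{k:v for k,v in c.items()})
    print({k:v for k,v in c.items() if k not in("pixels","range_z")})
E
```

```text
pics
{'t': 0.0, 'joint_positions': array([ 1.21926271e+00,  9.18416326e-02,  1.23189573e+00,  8.72325299e-06,
        1.81979220e+00, -5.66757320e-02]), 'joint_vel': array([ 0.00216327, -0.00049892,  0.00194975, -0.00039356, -0.00100281,
        0.00097071]), 'effort': array([-4.41800430e-04, -4.46442103e+01, -4.06452942e+01,  7.00713345e-02,
        2.88677076e-02, -1.06736913e-04]), 'tool_pos': array([0.17425494, 0.57385852, 0.23851161]), 'orientation': array([-4.61423259e-01, -3.10711531e+00,  2.97625891e-03]), 'ft_force': array([ 0.33177425, -0.44575997,  0.26830772]), 'moment': array([-0.01299371, -0.0048854 ,  0.07825412]), 'grasp_force': 0.0, 'finger_gap': 0.08786079620112798} 0.017
{'vertical_fov': 48.05561028969114, 'cx': 313.453416811462, 'cy': 239.86995270155435, 'position': array([ 0.0109555, -0.4317041,  0.7421415]), 'orientation': array([ 0.53816599, -0.46617003, -1.36740619])}
{'vertical_fov': 48.98102424955206, 'cx': 323.32623095174307, 'cy': 241.81544338079578, 'position': array([ 0.31087829, -0.3785264 ,  0.9478234 ]), 'orientation': array([ 0.1933643 , -0.1791222 , -1.49373532])}
```

View pics/scene0.png

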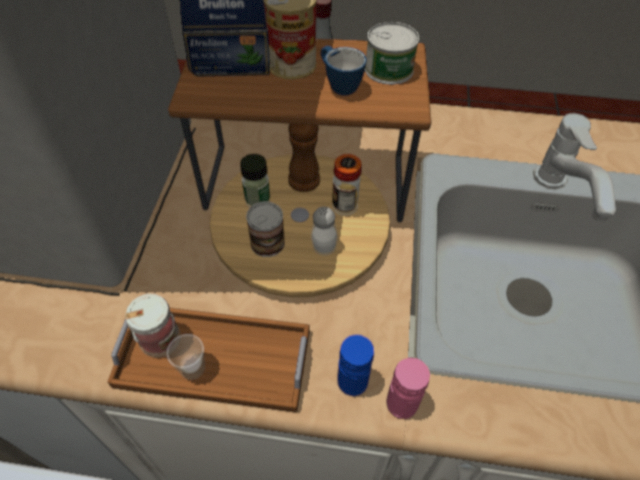

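View pics/top0.png

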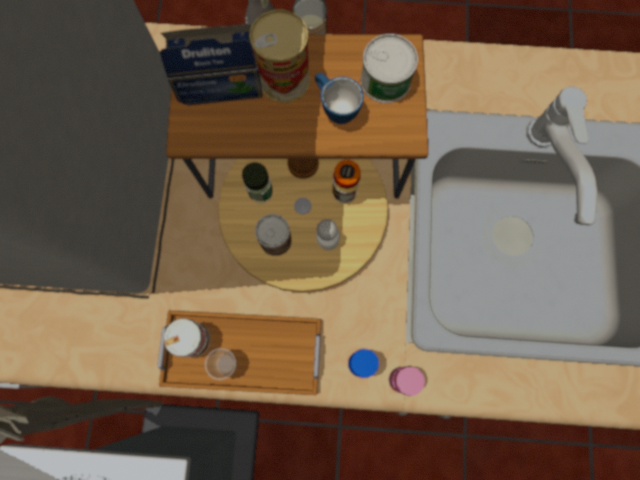

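The scene view shows the mill at (303,155), behind the disc's axis and under the riser. Black-cap jar is at (255,180), red-cap jar (346,180), tin (266,230), glass shaker (324,232). The tray is at (210,355), and the blue (355,365) and pink (408,387) look-alikes stand off the disc. Next I measure positions.

```bash
cat > m.py <<'E'
from h import *
def circ(p):
    A=np.c_[2*p,np.ones(len(p))]; s=np.linalg.lstsq(A,(p**2).sum(1),rcond=None)[0]
    return s[:2],np.sqrt(s[2]+s[:2]@s[:2])
E
python3 - <<'E'
from m import *
for n in("scene","top"):
    c=dict(np.load(n+"0.npz")); P=cloud(c); X,Y,Z=P[...,0],P[...,1],P[...,2]
    px=lambda u,v:np.round(P[v,u]*1000).astype(int)
    if n=="top":
        for k,q in dict(hub=(303,206),black=(256,176),red=(346,174),tin=(272,231),shak=(328,232),mill=(303,165),tray=(270,370),ctr=(350,330),blue=(364,363),pink=(408,380),jam=(183,338)).items(): print(k,px(*q))
    else:
        for k,q in dict(hub=(299,214),black=(255,165),red=(347,162),tin=(265,212),mill=(303,170),tray=(240,370),ctr=(340,310)).items(): print(k,px(*q))
    hubP=P[206,303] if n=="top" else P[214,299]
    d=np.hypot(X-hubP[0],Y-hubP[1])
    m=(abs(Z-.036)<.006)&(d<.18)&(c["range_z"]>0)
    # outer boundary of disc: max radius per angle
    a=np.arctan2(Y-hubP[1],X-hubP[0])
    pts=[]
    for t in np.radians(np.arange(90,270,4)):
        s=m&(abs(a-t if t<np.pi else (a%(2*np.pi))-t)<.04)
        if s.sum()>5:
            i=np.argmax(np.where(s,d,0)); pts.append([X.flat[i],Y.flat[i]])
    print(n,"disc",circ(np.array(pts)))
    # riser board top
    b=(abs(Z-.243)<.006)&(abs(Y-hubP[1])<.25)&(X>hubP[0]-.05)
    q=np.c_[X[b],Y[b]].astype(np.float32); print("board",b.sum(),cv2.minAreaRect(q*1000),np.round(cv2.boxPoints(cv2.minAreaRect(q*1000))).tolist())
    t=(abs(Z-.024)<.004)&(X<hubP[0]-.15)&(X>.2)&(Y>hubP[1]-.1)
    q=np.c_[X[t],Y[t]].astype(np.float32); print("tray",t.sum(),np.percentile(q,[1,99],axis=0),cv2.minAreaRect(q*1000))
    for k,(lo,hi) in dict(caps=(.10,.15)).items():
        s=(Z>lo)&(Z<hi)&(d<.16)&(c["range_z"]>0); nn,l,st,ce=cv2.connectedComponentsWithStats(s.astype(np.uint8))
        for i in range(1,nn):
            if st[i,4]>25: print(k,st[i],np.round(1000*np.array([X[l==i].mean(),Y[l==i].mean(),Z[l==i].max()])))
E
```

```text
hub [ 595 -321   41]
black [ 610 -249  132]
red [ 626 -394  144]
tin [ 538 -278  105]
mill [ 656 -319   86]
tray [ 317 -280    9]
ctr [ 442 -411    1]
scene disc (array([ 0.59604228, -0.32146092]), np.float64(0.15335348755180023))
board 11962 ((769.826904296875, -310.08380126953125), (332.889404296875, 379.0885009765625), 3.653076171875) [[592.0, -132.0], [616.0, -510.0], [948.0, -489.0], [924.0, -110.0]]
tray 2969 [[ 0.2670634  -0.36967167]
 [ 0.44413602  0.11563038]] ((355.43963623046875, -140.22116088867188), (178.78404235839844, 559.9937744140625), 0.09800916165113449)
caps [289 134  29  30 531] [ 664. -318.  150.]
caps [240 153  28  33 753] [ 609. -246.  136.]
caps [333 153  29  39 937] [ 618. -396.  146.]
caps [246 201  37  32 915] [ 530. -279.  111.]
caps [313 206  22  24 425] [ 530. -371.  127.]
hub [ 595 -321   41]
black [ 612 -246  135]
red [ 622 -393  144]
tin [ 528 -278  108]
shak [ 528 -370  125]
mill [ 656 -318   87]
tray [ 305 -286   11]
ctr [ 384 -420    3]
blue [ 326 -440  112]
pink [ 306 -509  110]
jam [ 346 -150   93]
top disc (array([ 0.59725314, -0.32016011]), np.float64(0.15379660102200268))
board 17828 ((706.7830810546875, -312.52349853515625), (200.78836059570312, 380.3145751953125), 3.9773926734924316) [[593.0, -130.0], [620.0, -509.0], [820.0, -495.0], [794.0, -116.0]]
tray 2160 [[ 0.26735716 -0.36807804]
 [ 0.43306288  0.0631619 ]] ((351.0235595703125, -122.59268188476562), (231.52578735351562, 583.7166137695312), 8.73501968383789)
caps [333 159  28  35 775] [ 622. -394.  149.]
caps [242 162  28  31 672] [ 613. -244.  137.]
caps [255 214  35  34 924] [ 530. -278.  113.]
caps [317 219  21  22 363] [ 534. -368.  129.]
```

Run:
```python
from m import *
c=dict(np.load("top0.npz")); P=cloud(c); X,Y,Z=P[...,0],P[...,1],P[...,2]
u=np.arange(640)[None,:]+0*Z; v=np.arange(480)[:,None]+0*Z
b=(u>150)&(u<335)&(v>305)&(v<400)
t=b&(Z>.016)&(Z<.034)
q=np.c_[X[t],Y[t]].astype(np.float32)*1000; r=cv2.minAreaRect(q); print("rim",t.sum(),r,np.round(cv2.boxPoints(r)).tolist())
for k,q in dict(c1=(170,314),c2=(320,320),c3=(318,390),c4=(163,386)).items(): print(k,np.round(P[q[1],q[0]]*1000))
f=b&(Z>.003)&(Z<.014)&(u<312); 
pr=(X>.2)&(X<.9)&(Y>-.08)&(Y<.4); print("pier z max",np.nanpercentile(Z[pr],[50,95,99]), "jam", np.round(1000*P[b&(Z>.08)].mean(0)) )
s=dict(np.load("scene0.npz")); save(s,"crop1.png",(200,110,400,300),3)
Q=cloud(s); pr=(Q[...,0]>.3)&(Q[...,0]<.9)&(Q[...,1]>-.09)&(Q[...,1]<.4); print(np.percentile(Q[...,2][pr],[50,99]), ctrl.capture("wrist")["T_tool_cam"])
```

```text
rim 2331 ((333.3373718261719, -233.53701782226562), (130.25962829589844, 270.3380126953125), 0.8469095826148987) [[266.0, -99.0], [270.0, -370.0], [400.0, -368.0], [396.0, -97.0]]
c1 [ 388. -104.   26.]
c2 [ 396. -366.   23.]
c3 [ 277. -371.   -0.]
c4 [ 267. -108.   22.]
pier z max [0.23656619 0.48004096 0.5097062 ] jam [ 345. -165.  148.]
[0.19094036 0.44750827] [[ 1.02891327e-03  9.61206991e-01  2.75826143e-01  7.38290329e-02]
 [ 9.99998849e-01 -6.81436420e-04 -1.35560261e-03  1.11029716e-04]
 [-1.11505672e-03  2.75827220e-01 -9.61206586e-01 -1.45269617e-01]
 [ 0.00000000e+00  0.00000000e+00  0.00000000e+00  1.00000000e+00]]
```

View pics/crop1.png

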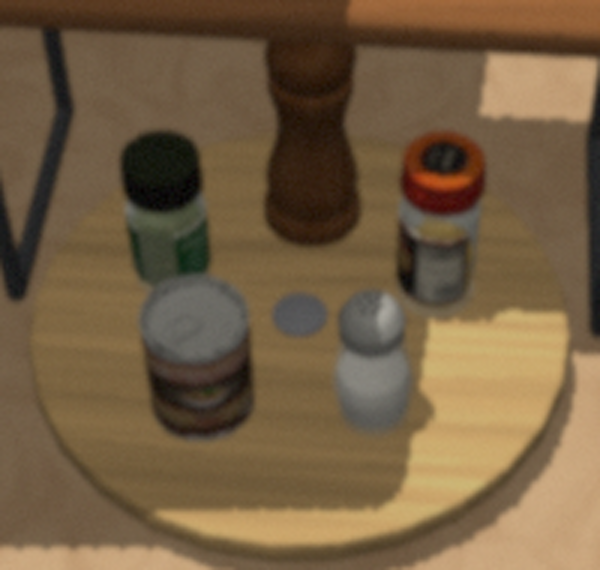

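The crop confirms the mill at crop (312,130), the plain brown turned one, with the red and black caps beside it. The axis is at about (596.5,-320), riser yaw 4°, and tray centre (333,-233.5). I go to the front of the disc with the hand leaned outward and fingers shut.

Call:
servo_tool(
  commands="0 0 0 14.5 -46.75 0 1;0 0 0 14.5 -46.75 0 1;0 0 0 14.5 -46.75 0 1;0 0 0 14.5 -46.75 0 1;0 0 0 14.5 -46.75 0 1;0 0 0 14.5 -46.75 0 1;0 0 0 14.5 -46.75 0 1;0 0 0 14.5 -46.75 0 1;0 0 0.063 12.5 -50 0 1;0 0 0.063 12.5 -50 0 1;0 0 0.063 12.5 -50 0 1;0 0 0.063 12.5 -50 0 1",
  newtons=10,
)

```text
t: 1.65
tool_pos: [0.3403, -0.0015, 0.2396]
orientation: [0.064, 3.14, 0.0]
ft_force: [0.4, 0.5, -0.4]
finger_gap: 0.0008
grasp_force: 0.0
```

Call:
servo_tool(
  commands="0 0 0.063 5 -50 0 1;0 0 0.063 5 -50 0 1;0 0 0.063 5 -50 0 1;0 0 0.063 5 -50 0 1;0.0302 -0.142 0 25 -37 0 1;0.0302 -0.142 0 25 -37 0 1;0.0302 -0.142 0 25 -37 -20 1;0 0 0 26 -38 -40 1;0 0 0 0 0 -40 1;0 0 0 0 0 -48 1;0 0 0 0 0 0 1",
)

```text
t: 3.02
tool_pos: [0.4795, -0.3278, 0.0959]
orientation: [-0.227, 2.731, 0.06]
ft_force: [-0.1, 0.4, 0.6]
finger_gap: 0.0003
grasp_force: 0.0
```

```bash
cat > st.py <<'E'
from h import *
def st():
    s=ctrl.observe(); M=rot(s["orientation"]); p=s["tool_pos"]*1000
    tip=p+17*M[:,2]; d=tip[:2]-[596.5,-320.3]
    print("t %.2f"%s["t"],"tcp",p.round(1),"tip",tip.round(1),"r %.1f th %.1f"%(np.hypot(*d),np.degrees(np.arctan2(d[1],d[0]))%360),"yaw y %.1f tilt %.1f"%(np.degrees(np.arctan2(M[1,1],M[0,1])),np.degrees(np.arccos(-M[2,2]))),"zaxis",M[:,2].round(2),"F",s["ft_force"].round(2),"q",s["joint_positions"].round(2))
    return s
if __name__=="__main__": st()
E
python3 st.py
```

```text
t 3.02 tcp [ 479.5 -327.8   95.9] tip [ 486.  -326.5   80.3] r 110.6 th 183.2 yaw y 99.6 tilt 23.1 zaxis [ 0.39  0.07 -0.92] F [-0.14  0.41  0.58] q [-0.86 -0.15  1.77  0.36  1.33 -2.64]
```

The last joint hits its limit this way round, so I rise, straighten, and turn the hand a half turn the other way.

Call:
servo_tool(
  commands="-0.0242 0.1317 0 -20 0 50 1;-0.0242 0.1317 0 -20 0 50 1;-0.0242 0.1317 0 -20 0 50 1;0 0 -0.177 0 0 0 1;0 0 -0.177 0 0 0 1;0 0 -0.177 0 0 0 1;0 0 -0.177 0 0 0 1;0 0 -0.177 0 0 0 1;0 0 -0.177 0 0 0 1;0 0 -0.177 0 0 0 1;0 0 -0.177 0 0 0 1;0 0 -0.177 0 0 0 1",
)

```text
t: 4.53
tool_pos: [0.4212, -0.3303, 0.2541]
orientation: [2.058, 2.365, -0.011]
ft_force: [0.6, 0.1, 0.7]
finger_gap: 0.0004
grasp_force: 0.0
```

Call:
servo_tool(
  commands="0 0 -0.177 14 -17 0 1;0 0 -0.177 14 -17 0 1;0 0 -0.177 14 -17 0 1;0 0 -0.177 14 -17 0 1;0 0 -0.177 14 -17 0 1;0.108 -0.0973 0 0 -10 0 1;0.108 -0.0973 0 0 0 0 1;0.108 -0.0973 0 0 0 0 1;0 0 0 0 0 -30 1;0 0 0 0 0 0 1;0 0 0 0 0 0 1",
)

```text
t: 5.9
tool_pos: [0.4915, -0.4251, 0.2237]
orientation: [-2.66, -1.177, -0.577]
ft_force: [-0.6, -0.3, -0.0]
finger_gap: 0.0004
grasp_force: 0.0
```

```bash
python3 st.py
```

```text
t 5.90 tcp [ 491.5 -425.1  223.7] tip [ 496.2 -419.8  208.2] r 141.2 th 224.8 yaw y -42.2 tilt 24.6 zaxis [ 0.28  0.31 -0.91] F [-0.56 -0.29 -0.05] q [-0.97  0.26  1.13  0.43  1.84 -0.14]
```

Call:
servo_tool(
  commands="0 0 0 6 1 -50 1;0 0 0 6 1 -50 1;0 0 0 0 0 -40 1;0 0 0 0 0 -14 1;0 0 0 0 0 -6 1;0 0 0 0 0 -2 1;0 0 0 0 0 0 1",
)

```text
t: 6.78
tool_pos: [0.5037, -0.4238, 0.0609]
orientation: [-2.66, -1.176, -0.577]
ft_force: [1.0, 0.2, -0.6]
finger_gap: 0.0004
grasp_force: 0.0
```

```bash
python3 st.py
```

```text
t 6.78 tcp [ 503.7 -423.8   60.9] tip [ 508.4 -418.5   45.5] r 131.9 th 228.1 yaw y -42.3 tilt 24.6 zaxis [ 0.28  0.31 -0.91] F [ 0.96  0.2  -0.6 ] q [-0.96  0.33  1.33  0.42  1.58 -0.24]
```

Call:
servo_tool(
  commands="0 0 0 0 0 -2 1;0 0 0 0 0 -1 1;0 0 0 0 0 -1 1;0 0 0 0 0 0 1",
)

```text
t: 7.28
tool_pos: [0.5033, -0.4233, 0.0558]
orientation: [-2.659, -1.175, -0.576]
ft_force: [-1.6, 0.2, 3.8]
finger_gap: 0.0006
grasp_force: 2.0
```

Call:
servo_tool(
  commands="0 0 0 0 0 -0.7 1;0 0 0 0 0 0 1",
)

```text
t: 7.52
tool_pos: [0.5034, -0.4234, 0.0556]
orientation: [-2.659, -1.175, -0.577]
ft_force: [-1.9, -0.3, 6.2]
finger_gap: 0.0006
grasp_force: 3.3
```

Call:
servo_tool(
  commands="0 0 0 0 0 -1 1;0 0 0 0 0 -0.8 1;0 0 0 0 0 0 1",
)

```text
t: 7.9
tool_pos: [0.504, -0.4239, 0.0554]
orientation: [-2.661, -1.176, -0.579]
ft_force: [-2.4, -1.0, 11.7]
finger_gap: 0.0004
grasp_force: 5.6
```

Run:
```python
import numpy as np
for i in range(24):
    t=np.radians(227.9-3.75*(i+.5)); c=2*138.9*np.sin(np.radians(1.875))
    print("%.1f %.1f"%(c*np.sin(t),-c*np.cos(t)),end="; ")
```

```text
-6.5 6.3; -6.1 6.7; -5.7 7.1; -5.2 7.5; -4.7 7.8; -4.2 8.1; -3.6 8.3; -3.1 8.6; -2.5 8.7; -1.9 8.9; -1.3 9.0; -0.8 9.1; -0.2 9.1; 0.4 9.1; 1.0 9.0; 1.6 8.9; 2.2 8.8; 2.8 8.7; 3.3 8.5; 3.9 8.2; 4.4 8.0; 4.9 7.6; 5.4 7.3; 5.9 6.9;
```

Call:
servo_tool(
  commands="0 0 -0.0654 -6.5 6.3 -0.3 1;0 0 -0.0654 -6.1 6.7 0 1;0 0 -0.0654 -5.7 7.1 0 1;0 0 -0.0654 -5.2 7.5 0 1",
)

```text
t: 8.4
tool_pos: [0.481, -0.3971, 0.0554]
orientation: [-2.838, -0.829, -0.621]
ft_force: [0.7, -1.8, 10.8]
finger_gap: 0.0007
grasp_force: 5.0
```

```bash
python3 st.py
python3 - <<'E'
from h import *
c=ctrl.capture("top"); save(c,"top1.png",(140,100,460,340),2.5); np.savez("top1.npz",**c)
E
```

```text
t 8.40 tcp [ 481.  -397.1   55.4] tip [ 487.  -393.3   40. ] r 131.6 th 213.7 yaw y -57.4 tilt 24.7 zaxis [ 0.35  0.23 -0.91] F [ 0.68 -1.79 10.83] q [-0.97  0.14  1.56  0.43  1.44 -0.03]
```

View pics/top1.png

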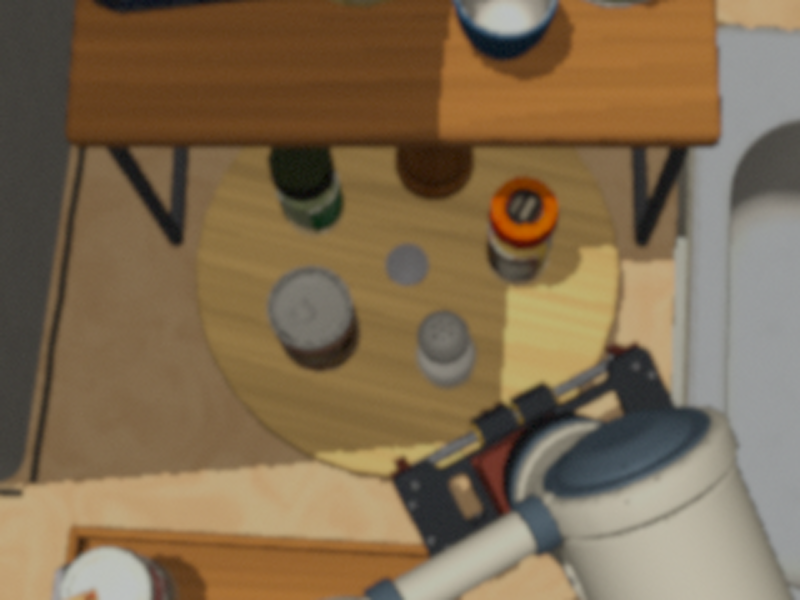

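The disc is following the finger: the mill has moved right to crop (433,165) and the hub is unmoved at (407,265). I continue the stroke.

Call:
servo_tool(
  commands="0 0 -0.0654 -4.7 7.8 -0.3 1;0 0 -0.0654 -4.2 8.1 0 1;0 0 -0.0654 -3.6 8.3 0 1;0 0 -0.0654 -3.1 8.6 0 1;0 0 -0.0654 -2.5 8.7 0 1;0 0 -0.0654 -1.9 8.9 0 1",
)

```text
t: 9.2
tool_pos: [0.4607, -0.3472, 0.0554]
orientation: [-3.02, -0.266, -0.664]
ft_force: [-2.5, -2.6, 10.4]
finger_gap: 0.0006
grasp_force: 5.4
```

```bash
python3 st.py
```

```text
t 9.20 tcp [ 460.7 -347.2   55.4] tip [ 467.7 -346.    40. ] r 131.3 th 191.3 yaw y -79.9 tilt 24.8 zaxis [ 0.41  0.07 -0.91] F [-2.45 -2.63 10.41] q [-0.92 -0.13  1.84  0.4   1.26  0.38]
```

Call:
servo_tool(
  commands="0 0 -0.0654 -1.3 9.0 -0.4 1;0 0 -0.0654 -0.8 9.1 0 1;0 0 -0.0654 -0.2 9.1 0 1;0 0 -0.0654 0.4 9.1 0 1;0 0 -0.0654 1.0 9.0 0 1;0 0 -0.0654 1.6 8.9 0 1;0 0 -0.0654 2.2 8.8 0 1",
)

```text
t: 10.07
tool_pos: [0.4634, -0.2839, 0.0553]
orientation: [2.982, -0.424, 0.659]
ft_force: [-7.9, -0.3, 12.9]
finger_gap: 0.0004
grasp_force: 6.7
```

```bash
python3 st.py
```

```text
t 10.07 tcp [ 463.4 -283.9   55.3] tip [ 470.3 -285.8   39.9] r 130.8 th 164.7 yaw y -106.1 tilt 24.9 zaxis [ 0.41 -0.11 -0.91] F [-7.94 -0.27 12.94] q [-0.72 -0.38  2.04  0.21  1.09  1.07]
```

Call:
servo_tool(
  commands="0 0 -0.0654 2.0 8.9 0 1;0 0 -0.0654 2.6 8.7 0 1;0 0 -0.0654 3.4 8.3 0 1;0 0 -0.0654 4.0 8.1 0 1",
)

```text
t: 10.58
tool_pos: [0.477, -0.2498, 0.0556]
orientation: [2.853, -0.796, 0.639]
ft_force: [2.2, -4.4, 5.5]
finger_gap: 0.0007
grasp_force: 3.1
```

```bash
python3 st.py
python3 - <<'E'
from h import *
c=ctrl.capture("top"); save(c,"top2.png",(140,100,460,340),2.5); np.savez("top2.npz",**c)
E
```

```text
t 10.57 tcp [ 477.  -249.8   55.6] tip [ 483.2 -253.5   40.2] r 131.5 th 149.5 yaw y -121.1 tilt 25.2 zaxis [ 0.37 -0.22 -0.91] F [ 2.17 -4.38  5.51] q [-0.55 -0.42  2.07  0.01  1.05  1.56]
```

View pics/top2.png

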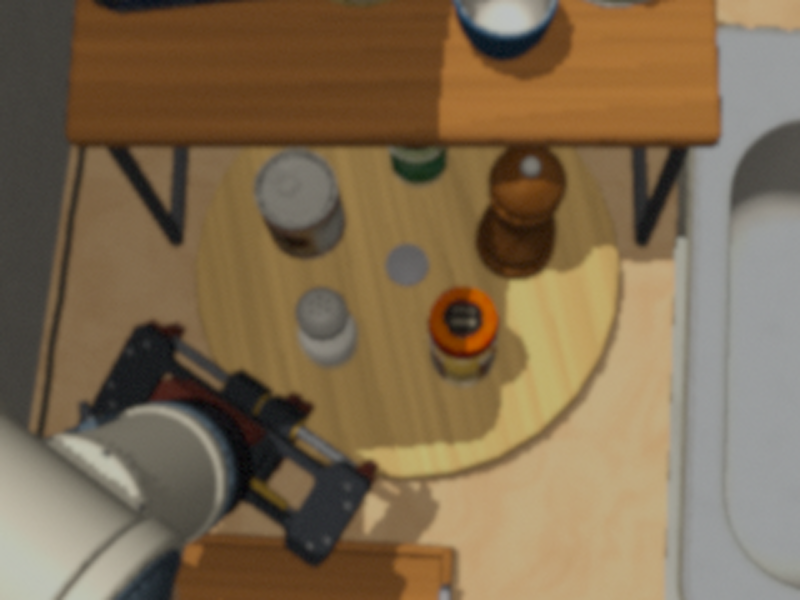

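Mill now at crop (527,185), on the right side, after about 78° of turn; the jars are undisturbed and the hub is still at (407,265). I lift off, go back along the arc, and stroke again.

Run:
```python
from m import *
for i in range(10):
    t=np.radians(153.5+8*i); print("%.1f %.1f"%(-19.35*np.sin(t),19.35*np.cos(t)),end="; ")
c=dict(np.load("top2.npz")); P=cloud(c); X,Y,Z=[P[...,i] for i in range(3)]
d=np.hypot(X-.5965,Y+.3203)
s=(Z>.09)&(Z<.2)&(d<.115); n,l,st,ce=cv2.connectedComponentsWithStats(s.astype(np.uint8)); print()
for i in range(1,n):
    if st[i,4]>60:
        p=P[l==i]; p=p[p[:,2]>p[:,2].max()-.03]; e=p[:,:2].mean(0)-[.5965,-.3203]; print(st[i],(p.mean(0)*1000).round(),np.degrees(np.arctan2(e[1],e[0])).round(1),np.hypot(*e).round(3))
```

```text
-8.6 -17.3; -6.1 -18.4; -3.5 -19.0; -0.8 -19.3; 1.9 -19.3; 4.5 -18.8; 7.1 -18.0; 9.5 -16.8; 11.8 -15.4; 13.8 -13.6; 
[242 159  34  36 942] [ 623. -246.  105.] 70.4 0.079
[296 159  21   7  97] [ 658. -324.  100.] -3.5 0.062
[ 335  159   32   41 1026] [ 616. -400.  171.] -76.3 0.082
[258 215  23  25 433] [ 534. -273.  120.] 142.6 0.078
[311 214  29  34 779] [ 529. -365.  142.] -146.5 0.081
```

Call:
servo_tool(
  commands="0 0 0 0 0 15 1;0 0 0 0 0 15 1;0 0 0 0 0 0 1",
)

```text
t: 11.0
tool_pos: [0.475, -0.2487, 0.0834]
orientation: [2.859, -0.794, 0.63]
ft_force: [-0.2, -0.7, 1.1]
finger_gap: 0.0004
grasp_force: 0.0
```

Call:
servo_tool(
  commands="0 0 0.1396 -8.6 -17.3 0 1;0 0 0.1396 -6.1 -18.4 0 1;0 0 0.1396 -3.5 -19 0 1;0 0 0.1396 -0.8 -19.3 0 1;0 0 0.1396 1.9 -19.3 0 1;0 0 0.1396 4.5 -18.8 0 1;0 0 0.1396 7.1 -18 0 1;0 0 0.1396 9.5 -16.8 0 1;0 0 0.1396 11.8 -15.4 0 1;0 0 0.1396 13.8 -13.6 0 1;0 0 0 0 0 -16 1;0 0 0 0 0 -8 1",
)

```text
t: 12.5
tool_pos: [0.5032, -0.4231, 0.0552]
orientation: [-2.641, -1.197, -0.571]
ft_force: [-5.1, -2.1, 21.1]
finger_gap: 0.0005
grasp_force: 11.5
```

Call:
servo_tool(
  commands="0 0 0 0 0 0 1",
)

```text
t: 12.62
tool_pos: [0.5032, -0.4232, 0.0567]
orientation: [-2.642, -1.199, -0.572]
ft_force: [-0.6, -0.1, -0.8]
finger_gap: 0.0006
grasp_force: 0.0
```

```bash
python3 st.py
```

```text
t 12.62 tcp [ 503.2 -423.2   56.7] tip [ 507.8 -417.7   41.2] r 131.8 th 227.7 yaw y -41.1 tilt 24.6 zaxis [ 0.27  0.32 -0.91] F [-0.56 -0.09 -0.82] q [-0.96  0.34  1.33  0.41  1.59 -0.25]
```

Call:
servo_tool(
  commands="0 0 0 0 0 -1 1;0 0 0 0 0 -1 1;0 0 0 0 0 -0.7 1;0 0 0 0 0 0 1",
)

```text
t: 13.12
tool_pos: [0.5043, -0.424, 0.0557]
orientation: [-2.642, -1.203, -0.573]
ft_force: [-1.8, 1.3, 4.6]
finger_gap: 0.0001
grasp_force: 2.5
```

Call:
servo_tool(
  commands="0 0 0 0 0 -1 1;0 0 0 0 0 -1 1;0 0 0 0 0 0 1",
)

```text
t: 13.5
tool_pos: [0.5051, -0.4247, 0.0554]
orientation: [-2.644, -1.205, -0.575]
ft_force: [-2.0, 1.2, 10.2]
finger_gap: 0.0004
grasp_force: 5.1
```

Call:
servo_tool(
  commands="0 0 -0.0654 -6.6 6.2 -0.5 1;0 0 -0.0654 -6.2 6.6 0 1;0 0 -0.0654 -5.8 7.0 0 1;0 0 -0.0654 -5.3 7.4 0 1;0 0 -0.0654 -4.8 7.7 -0.3 1;0 0 -0.0654 -4.3 8.0 0 1;0 0 -0.0654 -3.7 8.3 0 1;0 0 -0.0654 -3.2 8.5 0 1",
)

```text
t: 14.5
tool_pos: [0.4659, -0.3662, 0.0555]
orientation: [-2.961, -0.492, -0.651]
ft_force: [0.6, -1.3, 10.1]
finger_gap: 0.0004
grasp_force: 4.8
```

```bash
python3 st.py
```

```text
t 14.50 tcp [ 465.9 -366.2   55.5] tip [ 472.7 -363.9   40.1] r 131.3 th 199.4 yaw y -71.2 tilt 24.8 zaxis [ 0.4   0.14 -0.91] F [ 0.56 -1.34 10.05] q [-0.95 -0.03  1.74  0.43  1.33  0.21]
```

Call:
servo_tool(
  commands="0 0 -0.0654 -2.8 8.6 -0.4 1;0 0 -0.0654 -2.3 8.8 0 1;0 0 -0.0654 -1.7 8.9 0 1;0 0 -0.0654 -1.1 9 0 1;0 0 -0.0654 -0.5 9.05 -0.2 1;0 0 -0.0654 0.1 9.05 0 1;0 0 -0.0654 0.6 9 0 1",
)

```text
t: 15.38
tool_pos: [0.459, -0.3038, 0.0556]
orientation: [3.035, -0.196, 0.676]
ft_force: [4.2, -2.6, 6.8]
finger_gap: 0.0008
grasp_force: 3.5
```

```bash
python3 st.py
```

```text
t 15.38 tcp [ 459.  -303.8   55.6] tip [ 466.2 -304.7   40.2] r 131.2 th 173.2 yaw y -97.4 tilt 25.1 zaxis [ 0.42 -0.05 -0.91] F [ 4.23 -2.58  6.82] q [-0.81 -0.32  2.    0.3   1.14  0.81]
```

Call:
servo_tool(
  commands="0 0 -0.0654 1.6 8.95 -1 1;0 0 -0.0654 2.2 8.85 -0.5 1;0 0 -0.0654 2.7 8.7 -0.3 1;0 0 -0.0654 3.2 8.5 0 1;0 0 -0.0654 3.6 8.3 0 1;0 0 -0.0654 4.2 8 0 1",
)

```text
t: 16.12
tool_pos: [0.4764, -0.2524, 0.0552]
orientation: [2.866, -0.764, 0.642]
ft_force: [-6.5, 1.2, 16.2]
finger_gap: 0.0009
grasp_force: 8.1
```

```bash
python3 st.py
```

```text
t 16.12 tcp [ 476.4 -252.4   55.2] tip [ 482.7 -255.9   39.8] r 130.7 th 150.5 yaw y -119.8 tilt 25.2 zaxis [ 0.37 -0.21 -0.9 ] F [-6.47  1.23 16.17] q [-0.57 -0.42  2.07  0.03  1.05  1.52]
```

Call:
servo_tool(
  commands="0 0 0 0 0 15 1;0 0 0 0 0 20 1;0 0 0 0 0 0 1",
)

```text
t: 16.5
tool_pos: [0.4748, -0.2512, 0.0864]
orientation: [2.872, -0.762, 0.634]
ft_force: [-0.8, 0.3, 0.9]
finger_gap: 0.0005
grasp_force: 0.0
```

```bash
cat > jars.py <<'E'
from m import *
import sys
c=ctrl.capture("top"); n=sys.argv[1]; save(c,n+".png",(140,100,460,340),2.5); np.savez(n+".npz",**c)
P=cloud(c); X,Y,Z=[P[...,i] for i in range(3)]
d=np.hypot(X-.5965,Y+.3203)
s=(Z>.09)&(Z<.2)&(d<.112); n,l,st,ce=cv2.connectedComponentsWithStats(s.astype(np.uint8))
for i in range(1,n):
    if st[i,4]>60:
        p=P[l==i]; zm=p[:,2].max(); p=p[p[:,2]>zm-.03]; cc,r=circ(p[:,:2]); e=p[:,:2].mean(0)-[.5965,-.3203]; print(st[i],(p.mean(0)*1000).round(),"top",zm.round(3),"ang",np.degrees(np.arctan2(e[1],e[0])).round(1)%360,np.hypot(*e).round(3))
E
python3 jars.py top3; python3 st.py
```

```text
[297 159  30  10 224] [ 655. -333.  103.] top 0.111 ang 347.7 0.06
[252 160  22  25 420] [ 629. -253.  119.] top 0.129 ang 64.6 0.075
[335 171  27  33 717] [ 608. -399.  131.] top 0.137 ang 278.5 0.079
[249 205  31  35 810] [ 537. -266.  141.] top 0.147 ang 137.4 0.08
[305 213  32  39 955] [ 521. -359.  171.] top 0.19 ang 207.4 0.085
t 16.55 tcp [ 474.2 -250.9   84.9] tip [ 480.4 -254.3   69.4] r 133.6 th 150.4 yaw y -119.6 tilt 24.7 zaxis [ 0.37 -0.2  -0.91] F [-0.31  1.07 -0.36] q [-0.57 -0.45  2.03  0.03  1.12  1.52]
```

Call:
servo_tool(
  commands="0 0 0.1571 -9.2 -19.7 0 1;0 0 0.1571 -6 -20.9 0 1;0 0 0.1571 -2.7 -21.6 0 1;0 0 0.1571 1.2 -21.8 0 1;0 0 0 1 0 -18 1;0 0 0 0 0 -8 1;0 0 0 0 0 0 1;0 0 0 0 0 0 1",
)

```text
t: 17.55
tool_pos: [0.4589, -0.3321, 0.0579]
orientation: [-3.038, -0.153, -0.66]
ft_force: [0.1, -0.8, 0.2]
finger_gap: 0.0006
grasp_force: 0.0
```

```bash
python3 st.py
```

```text
t 17.55 tcp [ 458.9 -332.1   57.9] tip [ 465.9 -331.2   42.4] r 131.1 th 184.8 yaw y -84.1 tilt 24.5 zaxis [ 0.41  0.05 -0.91] F [ 0.08 -0.85  0.24] q [-0.9  -0.19  1.88  0.38  1.24  0.49]
```

Call:
servo_tool(
  commands="0 0 0 0 0 -1.5 1;0 0 0 0 0 -1 1;0 0 0 0 0 -1 1;0 0 0 0 0 -1 1;0 0 0 0 0 0 1",
)

```text
t: 18.18
tool_pos: [0.4592, -0.334, 0.0556]
orientation: [-3.039, -0.153, -0.663]
ft_force: [-3.4, 1.5, 6.5]
finger_gap: 0.0005
grasp_force: 3.4
```

Call:
servo_tool(
  commands="0 0 0 0 0 -1.4 1;0 0 0 0 0 0 1;0 0 -0.0654 -0.6 9.06 -0.2 1;0 0 -0.0654 0 9.1 0 1;0 0 -0.0654 0.6 9.06 -0.2 1;0 0 -0.0654 1.2 9 0 1;0 0 -0.0654 1.8 8.9 -0.2 1;0 0 -0.0654 2.4 8.8 0 1;0 0 -0.02 0.8 2.6 0 1;0 0 0 0 0 0 1",
)

```text
t: 19.42
tool_pos: [0.4659, -0.2778, 0.0553]
orientation: [2.973, -0.466, 0.654]
ft_force: [-7.7, 3.1, 14.9]
finger_gap: 0.0006
grasp_force: 6.8
```

Call:
servo_tool(
  commands="0 0 0 0 0 15 1;0 0 0 -5 5 25 1;0 0 0 -10 20 30 1;0 0 0 0 0 0 1",
)

```text
t: 19.92
tool_pos: [0.451, -0.2523, 0.1256]
orientation: [2.973, -0.466, 0.657]
ft_force: [-0.4, -0.4, 1.3]
finger_gap: 0.0005
grasp_force: 0.0
```

```bash
python3 jars.py top4; python3 st.py
```

```text
[265 159  21  13 223] [ 645. -272.  114.] top 0.126 ang 44.5 0.068
[312 159  33  18 451] [ 650. -362.  104.] top 0.112 ang 322.1 0.068
[240 189  31  35 816] [ 563. -248.  141.] top 0.147 ang 114.7 0.079
[333 189  28  33 713] [ 577. -398.  131.] top 0.137 ang 255.7 0.08
[284 218  33  38 959] [ 512. -328.  171.] top 0.189 ang 185.3 0.085
t 19.98 tcp [ 450.6 -252.3  123.4] tip [ 457.4 -254.4  108. ] r 154.0 th 154.6 yaw y -107.8 tilt 24.7 zaxis [ 0.4  -0.12 -0.91] F [-0.07  0.68 -0.73] q [-0.68 -0.52  2.01  0.16  1.24  1.18]
```

View pics/top4.png

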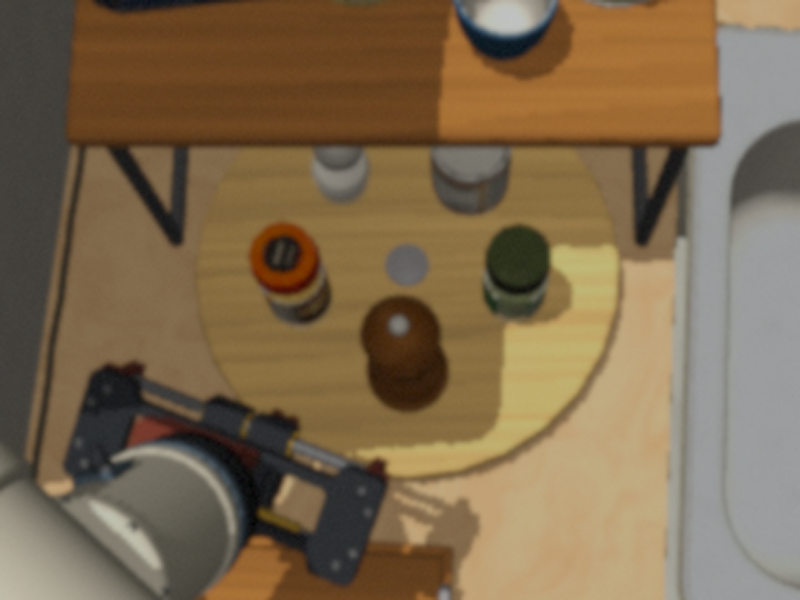

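The mill is now at the middle of the front (about 185° against the target 184°), knob at crop (398,325). The jars still stand and the hub is at (407,265), unmoved. Next I go above the mill.

Call:
servo_tool(
  commands="0.0417 0.1375 0 0 0 38 0;0.0417 0.1375 0 0 0 38 0;0.0417 0.1375 0 0 0 38 0;0 0 0.127 16.5 -18.8 0 0;0 0 0.127 16.5 -18.8 0 0;0 0 0.127 16.5 -18.8 0 0;0 0 0 16.5 -18.8 0 0;0 0 0 0 0 0 0;0 0 0 0 0 0 0",
)

```text
t: 21.1
tool_pos: [0.5157, -0.3269, 0.2345]
orientation: [-3.139, -0.108, 0.007]
ft_force: [-0.1, -0.0, 0.2]
finger_gap: 0.0861
grasp_force: 0.0
```

```bash
python3 st.py
python3 - <<'E'
from m import *
c=dict(np.load("top4.npz"));P=cloud(c);print("knob",[(P[v,u]*1000).round().tolist() for u,v in((298,229),(299,230),(300,231))])
from scipy.optimize import least_squares
s=ctrl.observe();w=ctrl.capture("wrist"); save(w,"w1.png")
for nm,Q in(("top",P),("wrist",cloud(w,s))):
    q=Q[(abs(Q[...,0]-.5165)<.05)&(abs(Q[...,1]+.3275)<.05)]
    for lo,hi in((.142,.178),(.16,.175)):
        k=q[(q[:,2]>lo)&(q[:,2]<hi)]
        if len(k)>30:
            f=least_squares(lambda c:np.linalg.norm(k-[c[0],c[1],c[2]],axis=1)-c[3],[.5165,-.3275,.155,.026],loss="soft_l1",f_scale=.002); print(nm,len(k),f.x.round(4))
    k=q[q[:,2]>.181]; print("knobtop",len(k),k.mean(0).round(4) if len(k) else "")
E
```

```text
t 21.10 tcp [ 515.7 -326.9  234.5] tip [ 515.6 -326.9  217.5] r 81.2 th 184.7 yaw y -86.0 tilt 0.2 zaxis [-0.  0. -1.] F [-0.13 -0.01  0.21] q [-0.62  0.12  1.21 -0.    1.82  0.88]
knob [[513.0, -326.0, 186.0], [512.0, -327.0, 187.0], [510.0, -329.0, 188.0]]
top 774 [ 0.5152 -0.3273  0.1519  0.026 ]
top 617 [ 0.5152 -0.3273  0.1493  0.0277]
knobtop 49 [ 0.5133 -0.3277  0.1859]
wrist 5458 [ 0.5159 -0.3281  0.151   0.0259]
wrist 4857 [ 0.516  -0.3281  0.1489  0.0275]
knobtop 56879 [ 0.5376 -0.3298  0.3038]
```

View pics/w1.png

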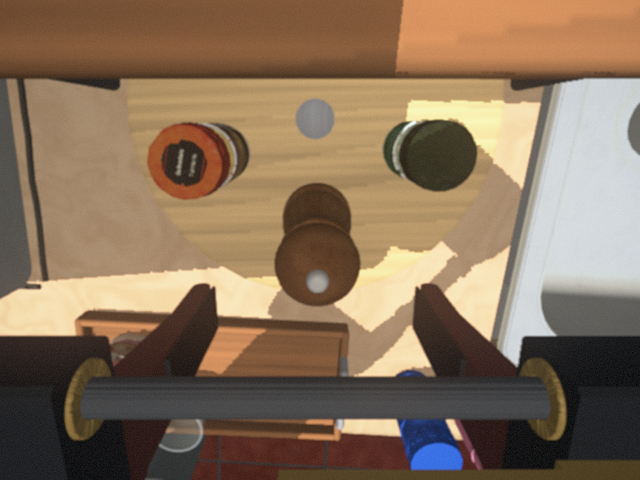

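The wrist view shows the mill head centred between the fingers, at (317,265), with the jars clear on both sides and the riser edge behind it. I descend on the head and grip it.

Call:
servo_tool(
  commands="0 0 0 0.4 -1 -40 0;0 0 0 0 0 -30 0;0 0 0 0 0 -10 0;0 0 0 0 0 0 0;0 0 0 0 0 0 1;0 0 0 0 0 0 1;0 0 0 0 0 0 1;0 0 0 0 0 0 1;0 0 0 0 0 0 1",
  newtons=20,
)

```text
t: 22.28
tool_pos: [0.5165, -0.3281, 0.1562]
orientation: [3.139, 0.109, -0.003]
ft_force: [0.2, 0.6, 1.3]
finger_gap: 0.0472
grasp_force: 20.0
```

Call:
servo_tool(
  commands="0 0 0 0 0 5 1;0 0 0 0 0 15 1;0 0 0 0 0 25 1;0 0 0 0 0 25 1;0 0 0 0 0 0 1",
)

```text
t: 22.9
tool_pos: [0.5173, -0.3287, 0.2297]
orientation: [3.136, 0.109, 0.004]
ft_force: [0.2, 0.5, -2.5]
finger_gap: 0.0473
grasp_force: 20.0
```

```bash
python3 st.py
```

```text
t 22.90 tcp [ 517.3 -328.7  229.7] tip [ 517.3 -328.8  212.7] r 79.6 th 186.1 yaw y -86.0 tilt 0.3 zaxis [ 0. -0. -1.] F [ 0.18  0.53 -2.49] q [-0.62  0.12  1.22 -0.    1.8   0.88]
```

Call:
servo_tool(
  commands="0 0 0 -15 2 0 1;0 0 0 -30 4 0 1;0 0 0 -35 5 0 1;0 0 0 -35 5 0 1;0 0 0 -35 5 0 1;0 0 0 -22 4 0 1;0 0 0 -12 2 0 1;0 0 0 0 0 -30 1;0 0 0 0 0 -30 1;0 0 0 0 0 -22 1;0 0 0 0 0 -8 1;0 0 0 0 0 0 1",
)

```text
t: 24.4
tool_pos: [0.3324, -0.301, 0.1356]
orientation: [-3.139, -0.109, 0.005]
ft_force: [0.1, -0.4, -1.0]
finger_gap: 0.0476
grasp_force: 20.0
```

```bash
python3 st.py
python3 - <<'E'
from h import *
c=ctrl.capture("scene"); save(c,"s5.png",(80,200,400,440),2.5)
E
```

```text
t 24.40 tcp [ 332.4 -301.   135.6] tip [ 332.4 -301.   118.6] r 264.8 th 175.8 yaw y -86.0 tilt 0.2 zaxis [-0.  0. -1.] F [ 0.13 -0.43 -0.97] q [-0.81 -0.32  1.79 -0.    1.67  0.69]
```

View pics/s5.png

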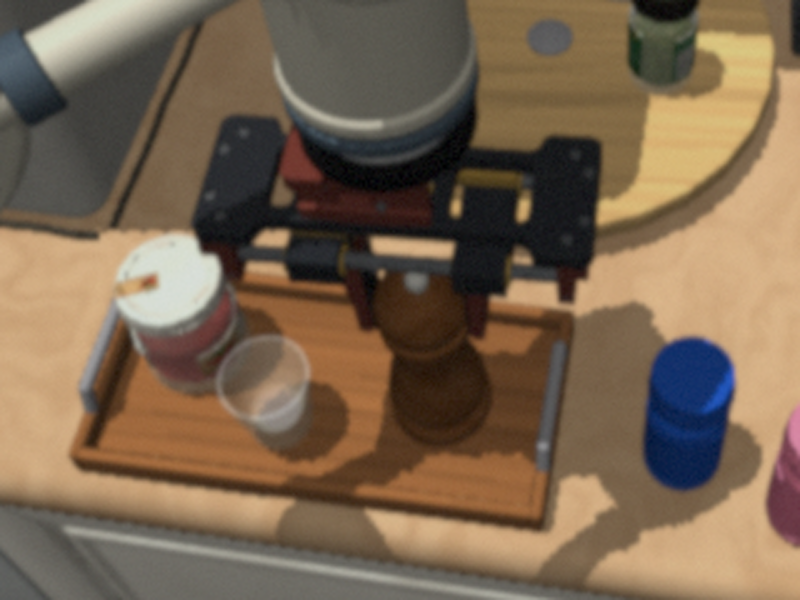

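The mill hangs upright over the free part of the tray, its foot at crop (440,405), clear of the glass and the rim. I lower it gently.

Call:
servo_tool(
  commands="0 0 0 0 0 -3 1;0 0 0 0 0 -2 1;0 0 0 0 0 -1 1;0 0 0 0 0 0 1",
)

```text
t: 24.95
tool_pos: [0.3324, -0.3011, 0.13]
orientation: [3.139, 0.109, -0.004]
ft_force: [-0.1, 1.1, -2.2]
finger_gap: 0.0475
grasp_force: 20.0
```

Call:
servo_tool(
  commands="0 0 0 0 0 -1 1;0 0 0 0 0 0 1",
)

```text
t: 25.2
tool_pos: [0.3324, -0.3011, 0.1289]
orientation: [3.139, 0.109, -0.004]
ft_force: [0.2, 1.3, -1.4]
finger_gap: 0.0471
grasp_force: 20.0
```

Call:
servo_tool(
  commands="0 0 0 0 0 -1 1;0 0 0 0 0 0 1",
)

```text
t: 25.45
tool_pos: [0.3325, -0.3012, 0.1282]
orientation: [3.139, 0.109, -0.003]
ft_force: [-0.1, -0.5, -0.5]
finger_gap: 0.0475
grasp_force: 20.0
```

Call:
servo_tool(
  commands="0 0 0 0 0 -0.7 1;0 0 0 0 0 0 1",
)

```text
t: 25.7
tool_pos: [0.3326, -0.3013, 0.1281]
orientation: [3.138, 0.109, -0.002]
ft_force: [-0.3, 0.8, 5.1]
finger_gap: 0.0474
grasp_force: 20.0
```

Call:
servo_tool(
  commands="0 0 0 0 0 0.5 0.35;0 0 0 0 0 0 0.2;0 0 0 0 0 0 0;0 0 0 0 0 0 0;0 0 0 0 0 10 0;0 0 0 0 0 30 0;0 0 0 0 0 40 0;0 0 0 0 0 40 0;0 0 0 0 60 0 0;0 0 0 0 60 0 0;0 0 0 0 60 0 0;0 0 0 0 0 0 0",
)

```text
t: 27.2
tool_pos: [0.3327, -0.1182, 0.2493]
orientation: [3.138, 0.119, 0.001]
ft_force: [-0.7, -1.4, -0.2]
finger_gap: 0.0878
grasp_force: 0.0
```

```bash
python3 st.py
python3 - <<'E'
from h import *
c=ctrl.capture("scene"); save(c,"s6.png")
E
```

```text
t 27.20 tcp [ 332.7 -118.2  249.3] tip [ 332.7 -118.2  232.3] r 332.3 th 142.5 yaw y -85.6 tilt 0.1 zaxis [ 0. -0. -1.] F [-0.69 -1.36 -0.21] q [-0.44 -0.58  1.78 -0.    1.94  1.06]
```

View pics/s6.png

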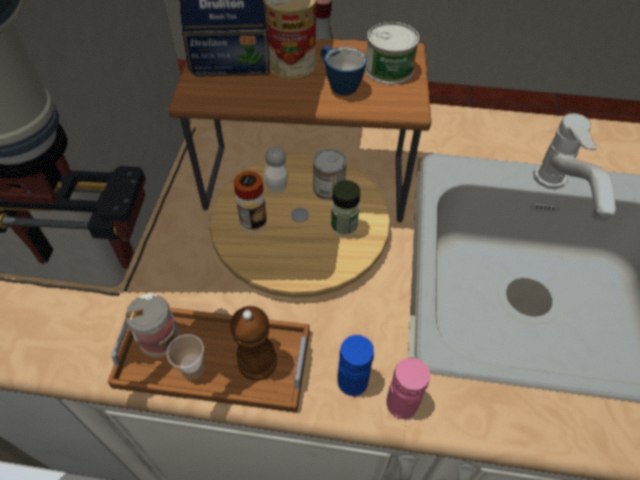

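The mill stands upright on the tray, its foot at (256,362). All four jars stand on the disc, the hub is at (299,214) as at the start, and the hand is clear.

```bash
python3 -c "
from station import ctrl
print(ctrl.sign_off())"
```

```text
the job is handed in; nothing more can be done
None
```

The job is handed in: I turned the turntable until the mill was at the middle of the front (within about 2°), with no jar disturbed and no visible shift on the counter. The mill was then lifted out by its head and stands upright on the tray at about 27 s of the 72 s; one brief 21 N press on the disc went over the advised 18 N but stayed below the 35 N strain limit.

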